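# Lock the centrifuge lid and start the spin

## Robot

A 6-joint arm with a two-finger parallel gripper is mounted at the origin on the work surface. World frame = base frame: x ahead of the robot, y to its left, z up, the work surface at z = 0. Lengths are in m, angles in rad, forces in N, time in s.
With the tool pointing down it reaches from about 0.375 to 0.975 m from the base axis. Payload 3.8 kg.
Tool frame: the origin (TCP) lies on the centre line of the jaws, within the pads' length; the fingertips stand 17 mm ahead of it and the grasp point (between the pads) lies 2 mm behind it (bot.tip_extent is the distance from the TCP to the fingertips, in m); z points along the fingers, y is the line along which they close (so a half turn about z gives the same grasp; the last joint's range is limited). The gripper opens to 85 mm and grips with 20 to 120 N. Pads are 22 mm wide; open, the fingers measure 114 mm over their backs; the gripper's body (76 mm by 85 mm) begins 54 mm behind the grasp point. The pads swing forward as they close: fully open they stand 13 mm farther back than shut.
Start: joints at [1.284, 0.264, 1.604, -0, 1.274, -0.037], TCP at [0.167, 0.654, 0.248] pointing down, gripper open.
Joint ranges: [-2.63, 2.63], [-0.94, 2.18], [0.31, 2.57], [-1.31, 4.45], [0, 2.66], [-2.55, 2.55]. Speed limits (rad/s): [2.57, 2.57, 3.14, 3.14, 3.14, 3.14].

## Interface

Orientations are given as a rotation vector (axis times angle).
In Python, from workcell import readout, read_camera, finish_job, bot gives the robot as it stands.
- The arm moves only by the tool jog_arm, never from a script. Its argument "deltas" is one flat list of numbers, 7 for each row, row after row: the shift along the tool's x, y, z in m, then the turn, a rotation vector about the tool's x, y, z in degrees, then the gripper command: -1 is shut, 1 is fully open, values between are in proportion. A call has 1 to 8 rows; each row is the pose to reach, as a shift and turn from the pose commanded when the call began, along the tool's axes at that moment; what a row does not reach only later rows make up. A row lasts 1/10 s, in which the tool goes at most 50 mm and 8.59 degrees, less where a joint would pass 70% of its speed; a pose out of reach is approached as far as the arm can. A call with a gripper value outside its range is refused whole. The fingers move at their own pace and stop on an object; "squeeze" is the grip in N (left out, the last holds). Time passes only in rows, so rows that repeat a pose let the fingers close. It gives the time, the measured TCP pose, the force, the opening and the grip force at its end, in the units of the state.
- readout.read_state(): the state, without advancing time (a new reading comes with each control period).
- read_camera(name): name is "scene" or "top" or "wrist"; returns a dict with "color" (480x640x3 uint8, blue, green, red), "fx", "fy", "cx", "cy" (pixels), "origin" and "attitude" of the camera in the world. Camera axes: x right, y down, z forward; pixel columns grow to the right and rows downward; lengths in m; the calibration is good to about 2 mm. A picture is of the moment at which its call begins. There is no depth.
- finish_job(): hands the job in; it is judged then, once.
The state is a dict: "time": time; "q": joint angles; "joint_vel": joint speeds; "joint_torque": joint torques, N m; "tool_pos": TCP position; "tcp_rot": TCP orientation; "wrist_force": force on the tool from outside, world axes, zero at the start; "torque": the same for the moment, N m; "width": opening from 0.0 (shut) to 1.0 (fully open); "grip_force": force on a finger pad.
Only numpy, scipy, OpenCV 4.12 (cv2) and the standard library are available. Lean on these libraries where they do the work, as an engineer would, in place of code of your own. Each camera call takes 0.05 s, during which the arm holds its last target. There are 200 camera calls.

## Task

Lock the lid of the bench centrifuge: turn its cam lever clockwise just far enough that the cam takes up the gap and squeezes the rubber-faced pad a little, without overrunning and crushing it. Then, with the lid still locked, start the machine: with the fingers press the wide membrane key on the sloping front panel, gently but firmly, until you feel it answer and hold it so for half a second, without pressing the small keys beside it. Let go, and leave everything else where it stands.

Things in the scene. Friction and masses are not known exactly. Their poses are not given: they have to be found in the camera images.
- centrifuge: White bench centrifuge, fixed, 300 (x) x 300 (y) x 160 mm; origin under it at table height, x points from its front (the side with the sloping panel, normally nearest the robot) to its back, z up. The panel rises from 130 mm height at x = -140 mm to 160 mm at x = -30 mm (15 deg slope). A round grey lid (top at 174 mm) lies behind it at x = 65, y = 0.
- lever_pivot (a point): Vertical axis of the cam lever on the lid, at the bar's mid height, 200 mm above the table, 26 mm above the lid; axes as the centrifuge. Under the bar an eccentric aluminium disc (radius 22 mm, offset 9 mm) moves towards the pad by 9 x sin(lever angle) mm per rad. The lock holds by itself when released.
- lever_grip (a point): Point on the middle line of the lever's bar, 85 mm from the pivot. The bar is dark steel, 120 mm long, 16 mm wide, from 190 to 212 mm above the table, with a round black end 24 mm across centred 118 mm from the pivot; nothing but the lid lies under it.
- lever (a joint): Lever angle, rad, 0 to 2.4, growing clockwise seen from above. At 0 the bar points 0.87 rad short of the centrifuge's +y axis, towards its front; at 0.87 along +y; beyond that it leans to the back. Stays where left (friction about 3.3 N at 85 mm). The cam meets the pad between 0.85 and 1.45 rad, different each time: it must be felt. Then the push at 85 mm grows about 2.5 N per mm of squeeze.
- latch_pad (a joint): Squeeze of the sprung, rubber-faced pad on the steel keeper block at the lid's right (-y) edge, in m: 0 untouched, about 0.002 when properly locked (0.001 is the least that locks, over 0.004 crushes it). The reading is as noisy as a pose.
- start_key: Wide plain white membrane key, 76 (its y) x 38 mm (its x, up the slope), widest of the row, at its left (+y) end, standing 7 mm proud of the panel; origin at its face's centre, z outward square to the panel (15 deg from vertical, leaning to the front). It yields slackly (under 2 N) for 0.3 to 4 mm, unknown beforehand, then turns hard (12 N/mm): answers at 6 N held 0.3 s; over 18 N damages it.
- small_keys: Three square 36 mm keys, 7 mm proud, in the same row to the right (-y) of the wide one, the nearest 24 mm from its edge; not to be pressed (3 N). Origin is the centrifuge's origin.
- spray_bottle: White bottle 190 mm tall, 72 mm across, standing; origin under its middle. Leave alone.
- bowl: Steel bowl 150 mm across, 55 mm high; origin under its middle. Leave alone.
- glove_box: Cardboard glove box 120 x 220 x 75 mm lying flat; origin under its middle. Leave alone.

How it is judged:
By the outcome, as a careful person would: the job done as asked, in the order asked, and still so for the second after the job is handed in, with the robot touching nothing.
It also fails if it takes over 67 s, if anything falls off the work surface, if the arm or the gripper's body presses on something with over 40 N, if the wrist force passes 120 N, or if a joint passes its speed limit or range.

## Working session

There is one attempt and no reset: what is moved stays moved. The work goes in short steps, Python scripts to look and compute and a tool call to move; the robot and the scene stay as the last step left them, time stands still between calls to the robot, and variables do not carry over. Pictures are saved under pics/ and viewed, at most 10 in all, crops included, and the job is handed in when it is done.

Besides the shell and the picture viewer there is one more tool, called after "Emit:" as name(argument=value, ...) on one line, values as JSON. jog_arm: Moves the arm, as the interface text tells. Its arguments: {"type":"object","properties":{"deltas":{"type":"array"},"squeeze":{"type":"number"}},"required":["deltas"]}

```bash
mkdir -p pics; ls; python3 - <<'E'
from workcell import readout, read_camera, bot
import cv2,numpy as np,json
print(readout.read_state())
for n in("scene","top"):
    c=read_camera(n); cv2.imwrite(f"pics/{n}0.png",c["color"])
    print(n,{k:np.round(c[k],4).tolist() for k in c if k!="color"})
E
```

```text
pics
{'time': 0.0, 'q': array([ 1.28408764e+00,  2.64725699e-01,  1.60537195e+00, -2.25062158e-06,
        1.27366612e+00, -3.69349934e-02]), 'joint_vel': array([-0.00174862,  0.00053655,  0.00135029, -0.0005458 , -0.00062693,
       -0.00043133]), 'joint_torque': array([ 8.60085584e-04, -5.15099680e+01, -3.67313576e+01, -2.29100197e-04,
        1.27693152e-02, -2.08193177e-05]), 'tool_pos': array([0.16668242, 0.6533939 , 0.24698157]), 'tcp_rot': array([-0.39127995, -3.11677857,  0.00336598]), 'wrist_force': array([ 0.1185263 , -0.09355565,  0.36495832]), 'torque': array([-0.00613529,  0.01614889,  0.00938509]), 'grip_force': 0.0, 'width': 1.000343139247118}
scene {'fx': 607.5859, 'fy': 607.5859, 'cx': 323.8141, 'cy': 224.9033, 'origin': [0.5241, -0.522, 1.7151], 'attitude': [-2.8173, 0.1274, -0.0098]}
top {'fx': 530.9655, 'fy': 530.9655, 'cx': 327.9994, 'cy': 247.8725, 'origin': [0.3233, 0.0184, 1.2157], 'attitude': [-2.1247, 2.0772, -0.2341]}
```

View pics/scene0.png

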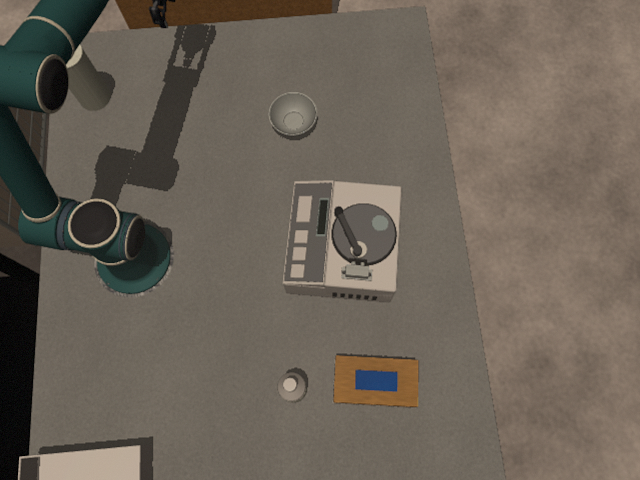

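View pics/top0.png

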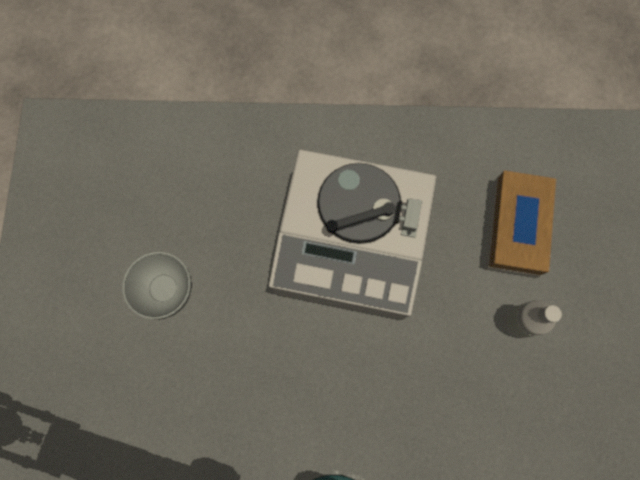

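The top view shows the centrifuge with its wide key near (313,276), small keys at (352,284), (375,289) and (398,294), the black lever end at (332,226) and the pivot near (389,209). In the scene view the wide key is near (304,208) and the knob near (339,211). Next I'll measure them.

```bash
cat > h.py <<'E'
import cv2,numpy as np
from scipy.spatial.transform import Rotation as R
def ray(c,p):
    d=np.array([(p[0]-c["cx"])/c["fx"],(p[1]-c["cy"])/c["fy"],1.])
    return np.array(c["origin"]),R.from_rotvec(c["attitude"]).apply(d)
def plane(c,p,z):
    o,d=ray(c,p); return o+d*(z-o[2])/d[2]
def tri(c1,p1,c2,p2):
    o1,d1=ray(c1,p1);o2,d2=ray(c2,p2)
    s=np.linalg.lstsq(np.c_[d1,-d2],o2-o1,rcond=None)[0]
    a,b=o1+d1*s[0],o2+d2*s[1]; return (a+b)/2,np.linalg.norm(a-b)
E
python3 - <<'E'
from workcell import read_camera
from h import *
C={n:read_camera(n) for n in("top","scene")}
roi={"top":(270,260,412,305),"scene":(288,188,316,285)}
K={}
for n,c in C.items():
    g=cv2.cvtColor(c["color"],cv2.COLOR_BGR2GRAY); x0,y0,x1,y1=roi[n]
    m=(g[y0:y1,x0:x1]>130).astype(np.uint8)
    cs,_=cv2.findContours(m,cv2.RETR_EXTERNAL,cv2.CHAIN_APPROX_NONE)
    L=[]
    for k in cs:
        if cv2.contourArea(k)<60: continue
        r=cv2.minAreaRect(k); L.append((r[0][0]+x0,r[0][1]+y0,r[1],cv2.contourArea(k)))
    L.sort(key=lambda t:t[0] if n=="top" else t[1])
    for t in L: print(n,np.round(t[:2],1),np.round(t[2],1),t[3])
    K[n]=L
    # dark knob/bar
    b={"top":(310,150,440,250),"scene":(325,195,405,290)}[n]
    crop=cv2.resize(c["color"][b[1]:b[3],b[0]:b[2]],None,fx=6 if n=="top" else 6,fy=6,interpolation=cv2.INTER_CUBIC)
    cv2.imwrite(f"pics/crop_{n}.png",crop); print(crop.shape)
E
```

```text
top [273.2 272.9] [ 3.9 26.8] 69.0
top [313.  275.8] [37.9 19. ] 656.0
top [351.5 283.5] [18. 18.] 294.0
top [374.7 288.2] [18.2 18.2] 295.0
top [398.1 292.9] [18.2 18.2] 296.5
(600, 780, 3)
scene [303.6 208.5] [12.9 26.4] 296.5
scene [300.5 236. ] [12. 13.] 136.0
scene [299. 253.] [12. 12.] 138.0
scene [297.  270.5] [13. 12.] 140.0
(570, 480, 3)
```

View pics/crop_top.png

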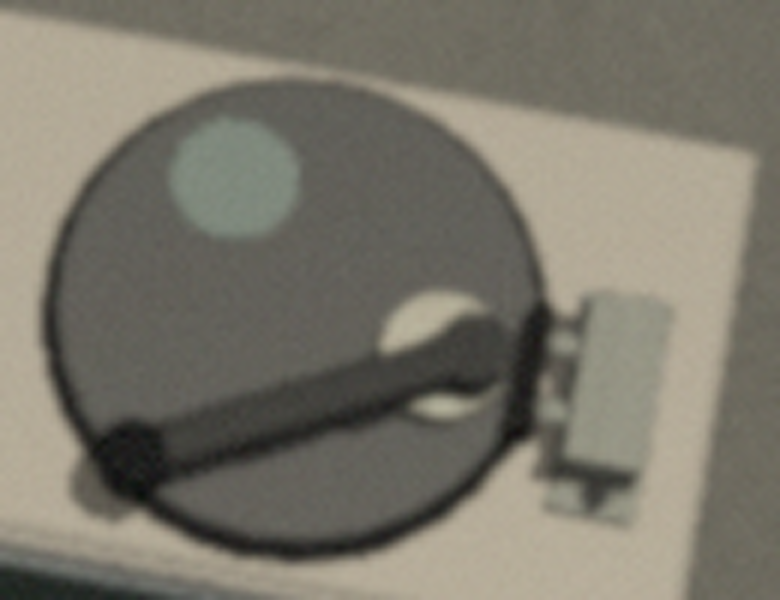

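View pics/crop_scene.png

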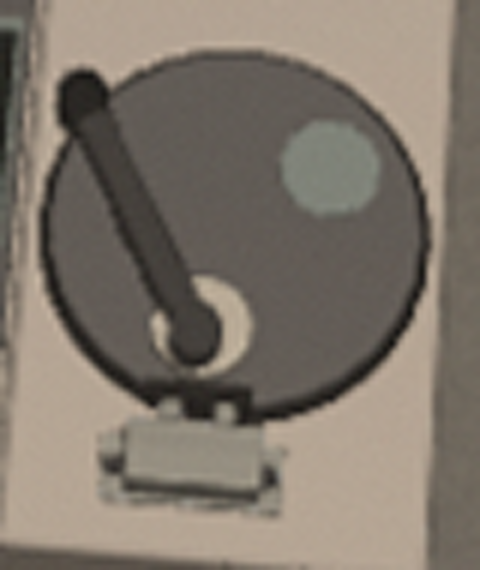

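The crops show the knob at top (331.7,226.7) and scene (338.8,211.3). The pivot boss is at top (388.7,209.2) and scene (357.5,250.3).

```bash
cat > m.py <<'E'
from workcell import read_camera
from h import *
T,S=read_camera("top"),read_camera("scene")
P={}
for n,a,b in(("wide",(313,275.8),(303.6,208.5)),("s1",(351.5,283.5),(300.5,236)),("s2",(374.7,288.2),(299,253)),("s3",(398.1,292.9),(297,270.5)),("knob",(331.7,226.7),(338.8,211.3)),("piv",(388.7,209.2),(357.5,250.3))):
    p,e=tri(T,a,S,b); z={"knob":.212,"piv":.212}.get(n,.15)
    P[n]=plane(T,a,z); print(n,p.round(4),round(e,4),"planes",P[n].round(4),plane(S,b,z).round(4))
d=P["wide"]-P["s3"]; yaw=np.arctan2(-d[0],d[1]); print("yaw",yaw,"wide-s3",np.linalg.norm(d))
k=P["knob"]-P["piv"]; print("len",np.linalg.norm(k)); 
a=np.arctan2(k[1],k[0])-yaw; print("bar dir in cf deg",np.degrees(a),"lever",np.pi/2+.87-a)
E
python3 m.py
```

```text
wide [0.5085 0.0534 0.143 ] 0.0017 planes [0.5081 0.0536 0.15  ] [0.5079 0.0504 0.15  ]
s1 [ 0.494  -0.0255  0.145 ] 0.0018 planes [ 0.494  -0.0249  0.15  ] [ 0.4933 -0.0275  0.15  ]
s2 [ 0.4859 -0.0727  0.1439] 0.001 planes [ 0.4855 -0.072   0.15  ] [ 0.4857 -0.0747  0.15  ]
s3 [ 0.4772 -0.1203  0.1439] 0.0014 planes [ 0.477  -0.1193  0.15  ] [ 0.4767 -0.1222  0.15  ]
knob [0.6007 0.0179 0.1935] 0.0005 planes [0.5955 0.0178 0.212 ] [0.6    0.0115 0.212 ]
piv [ 0.6383 -0.0952  0.1983] 0.0006 planes [ 0.6338 -0.0938  0.212 ] [ 0.6375 -0.0989  0.212 ]
yaw -0.17806075383651496 wide-s3 0.17562850459779927
len 0.117994041476715
bar dir in cf deg 119.12076154008268 lever 0.3617468304374225
```

```bash
cat > g.py <<'E'
from workcell import readout
from h import *
def st(): 
    s=readout.read_state(); return s,np.array(s["tool_pos"]),R.from_rotvec(s["tcp_rot"])
def down(yaw,tilt=0):  # tool z down, tool y at world angle yaw (deg); tilt about tool y
    y=np.radians(yaw); ty=np.array([np.cos(y),np.sin(y),0]); tz=np.array([0,0,-1.])
    return R.from_matrix(np.c_[np.cross(ty,tz),ty,tz])*R.from_euler("y",tilt,degrees=True)
def delta(p,Rt):
    s,p0,R0=st()
    return np.r_[R0.inv().apply(np.array(p)-p0).round(4),(R0.inv()*Rt).as_rotvec(degrees=True).round(2)]
piv=np.array([.6355,-.0965]); Y0=-10.2
def push(lever,gap,r=.085,z=.210): # tool pose pushing the bar, gap = clearance from bar side
    phi=90+np.degrees(.87-lever)+Y0; a=np.radians(phi); u=np.array([np.cos(a),np.sin(a)]); n=np.array([u[1],-u[0]])
    return np.r_[piv+r*u-n*(.008+.0145+gap),z],down(phi-90)
E
python3 - <<'E'
from g import *
p,Rt=push(.36,.03,z=.30); print(p,delta(p,Rt))
print(st()[2].as_matrix().round(3))
E
```

```text
[ 0.55816396 -0.03325138  0.3       ] [-5.491e-01 -5.690e-01 -5.180e-02 -4.000e-02  2.000e-02  5.667e+01]
[[-0.969  0.247 -0.   ]
 [ 0.247  0.969 -0.001]
 [ 0.    -0.001 -1.   ]]
```

Emit:
jog_arm(deltas=[-0.03,-0.03,-0.05,0,0,4,-1,-0.55,-0.57,-0.052,0,0,56.6,-1,-0.55,-0.57,-0.052,0,0,56.6,-1,-0.55,-0.57,-0.052,0,0,56.6,-1,-0.55,-0.57,-0.052,0,0,56.6,-1,-0.55,-0.57,-0.052,0,0,56.6,-1,-0.55,-0.57,-0.052,0,0,56.6,-1,-0.55,-0.57,-0.052,0,0,56.6,-1], squeeze=20)

```text
time: 1.1
tool_pos: [0.3568, 0.3202, 0.2931]
tcp_rot: [1.826, 2.556, 0.001]
wrist_force: [1.4, 0.2, 0.3]
width: 0.002
grip_force: 0.0
```

```bash
python3 - <<'E'
from g import *
p,Rt=push(.36,.03,z=.30); print(p,delta(p,Rt)); s=st()[0];print(s["time"],s["width"],s["wrist_force"],s["q"].round(2))
E
```

```text
[ 0.55816396 -0.03325138  0.3       ] [-0.3996  0.0759 -0.007   0.05   -0.01   -0.11  ]
1.1 0.001686248656739297 [1.44201275 0.22467313 0.28786259] [ 0.68 -0.14  1.95 -0.    1.33  0.35]
```

Emit:
jog_arm(deltas=[-0.4,0.076,-0.007,0,0,0,-1,-0.4,0.076,-0.007,0,0,0,-1,-0.4,0.076,-0.007,0,0,0,-1,-0.4,0.076,-0.007,0,0,0,-1,-0.4,0.076,-0.007,0,0,0,-1,-0.4,0.076,-0.007,0,0,0,-1,-0.4,0.076,-0.007,0,0,0,-1,-0.4,0.076,-0.007,0,0,0,-1])

```text
time: 1.9
tool_pos: [0.5561, -0.027, 0.3]
tcp_rot: [1.823, 2.558, 0.001]
wrist_force: [2.1, 1.2, -0.5]
width: 0.001
grip_force: 0.0
```

```bash
python3 - <<'E'
from g import *
p,Rt=push(.36,.03,z=.21); print(p,delta(p,Rt)); s=st()[0];print(s["time"],s["wrist_force"],s["q"].round(2))
E
```

```text
[ 0.55816396 -0.03325138  0.21      ] [-0.0066 -0.0001  0.09    0.04    0.01    0.04  ]
1.9 [ 2.08497622  1.21446482 -0.46147526] [-0.09  0.01  1.79  0.    1.34 -0.43]
```

Emit:
jog_arm(deltas=[0,0,0.045,0,0,0,-1,0,0,0.09,0,0,0,-1,0,0,0.09,0,0,0,-1,0,0,0.09,0,0,0,-1,0,0,0.09,0,0,0,-1])

```text
time: 2.4
tool_pos: [0.5571, -0.0247, 0.2126]
tcp_rot: [1.819, 2.557, 0.003]
wrist_force: [-0.1, 0.7, 0.3]
width: -0.001
grip_force: 0.0
```

```bash
python3 - <<'E'
from g import *
from workcell import read_camera
p,Rt=push(.36,.03,z=.21); print(p,delta(p,Rt)); s=st()[0];print(s["time"],s["wrist_force"],s["torque"])
im=[read_camera(n)["color"] for n in("scene","top")]
a=cv2.resize(im[0][160:310,270:430],None,fx=2.5,fy=3.33*.75); b=cv2.resize(im[1][140:320,260:450],(400,375))
cv2.imwrite("pics/b.png",np.hstack([a,b]))
E
```

```text
[ 0.55816396 -0.03325138  0.21      ] [-0.0085 -0.0018  0.0026  0.23    0.1     0.1   ]
2.4 [-0.12653561  0.65690953  0.27154989] [-0.04095626  0.02642565 -0.05661156]
```

View pics/b.png

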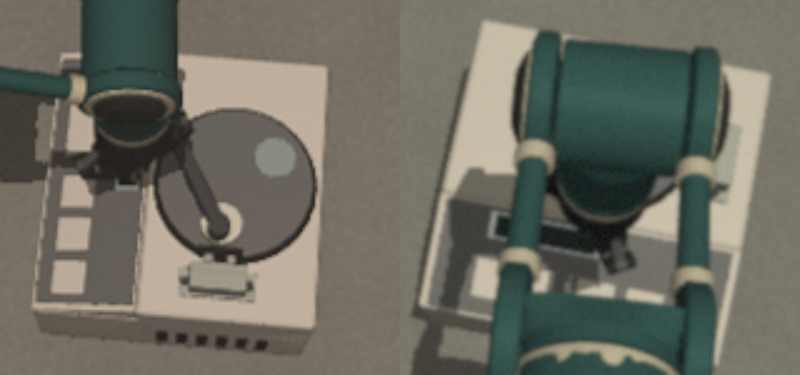

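The fingers stand just in front of the bar at its outer part, and the bar hasn't moved. Next I'll close the gap and feel for contact.

Emit:
jog_arm(deltas=[-0.008,0.012,0.003,0,0,0,-1,-0.008,0.024,0.003,0,0,0,-1,-0.008,0.03,0.003,0,0,0,-1,-0.008,0.036,0.003,0,0,0,-1,-0.008,0.04,0.003,0,0,0,-1,-0.008,0.04,0.003,0,0,0,-1])

```text
time: 3.1
tool_pos: [0.5961, -0.019, 0.2065]
tcp_rot: [-1.822, -2.559, -0.0]
wrist_force: [-1.0, 1.1, 0.2]
width: -0.0
grip_force: 0.4
```

```bash
cat > t.py <<'E'
import sys
from g import *
s,p,Rm=st(); M=Rm.as_matrix()
print(s["time"],p.round(4),"F tool",Rm.inv().apply(s["wrist_force"]).round(2),"T tool",Rm.inv().apply(s["torque"]).round(3))
# Lever angle if finger touches bar flat: solve line offset
r=p[:2]-piv; yaw=np.degrees(np.arctan2(M[1,1],M[0,1])); d=np.hypot(*r)
off=.0225
phi=np.degrees(np.arctan2(r[1],r[0]))-np.degrees(np.arcsin(off/d)); print("yaw",yaw,"bar phi",phi,"lever",.87+np.radians(90+Y0-phi),"r",np.sqrt(d*d-off*off))
for a in sys.argv[1:]:
    q,Rt=push(float(a),0); print(a,q.round(3),delta(q,Rt))
E
python3 t.py .55 .7 .85
```

```text
3.1 [ 0.5961 -0.019   0.2065] F tool [ 1.4  -0.61 -0.22] T tool [ 0.107 -0.039  0.021]
yaw 19.102978950195478 bar phi 101.94892585527425 lever 0.4834283180453631 r 0.08393124812944323
.55 [ 0.601 -0.016  0.21 ] [ 1.600e-03  6.000e-03 -3.500e-03 -1.000e-02 -2.000e-02  1.097e+01]
.7 [ 0.614 -0.011  0.21 ] [ 1.500e-03  1.910e-02 -3.500e-03 -1.000e-02 -1.000e-02  1.956e+01]
.85 [ 0.627 -0.009  0.21 ] [-5.000e-04  3.210e-02 -3.500e-03 -2.000e-02 -1.000e-02  2.816e+01]
```

Emit:
jog_arm(deltas=[0.001,0.006,-0.0035,0,0,8,-1,0.001,0.012,-0.0035,0,0,14,-1,0.001,0.019,-0.0035,0,0,19.5,-1,0.001,0.019,-0.0035,0,0,19.5,-1,0.001,0.019,-0.0035,0,0,19.5,-1])

```text
time: 3.6
tool_pos: [0.6131, -0.012, 0.2096]
tcp_rot: [-2.227, -2.216, 0.001]
wrist_force: [-1.4, 0.3, -0.5]
width: 0.001
grip_force: 0.7
```

```bash
python3 t.py .75 .8 .85 .9
```

```text
3.6 [ 0.6131 -0.012   0.2096] F tool [ 0.26 -1.37  0.54] T tool [ 0.202  0.073 -0.046]
yaw -0.2818860463818311 bar phi 89.93548519685126 lever 0.6931024120277999 r 0.08445294868634028
.75 [ 0.618 -0.01   0.21 ] [ 1.70e-03  4.90e-03 -4.00e-04 -4.00e-02 -0.00e+00  3.04e+00]
.8 [ 0.622 -0.01   0.21 ] [ 2.50e-03  9.20e-03 -4.00e-04 -4.00e-02 -0.00e+00  5.91e+00]
.85 [ 0.627 -0.009  0.21 ] [ 3.10e-03  1.35e-02 -4.00e-04 -4.00e-02 -0.00e+00  8.77e+00]
.9 [ 0.631 -0.009  0.21 ] [ 3.400e-03  1.790e-02 -4.000e-04 -4.000e-02 -0.000e+00  1.164e+01]
```

Emit:
jog_arm(deltas=[0.001,0.003,0,0,0,2,-1,0.002,0.006,0,0,0,4,-1,0.0025,0.009,0,0,0,6,-1,0.003,0.011,0,0,0,7.5,-1,0.003,0.0135,0,0,0,8.8,-1])

```text
time: 4.1
tool_pos: [0.6261, -0.0091, 0.2097]
tcp_rot: [-2.392, -2.034, 0.002]
wrist_force: [-4.3, 1.6, -1.3]
width: -0.002
grip_force: 1.9
```

```bash
python3 t.py .9 .95 1
```

```text
4.1 [ 0.6261 -0.0091  0.2097] F tool [ 0.84 -4.48  1.28] T tool [ 0.601  0.194 -0.033]
yaw -9.24338714753436 bar phi 81.28178330779751 lever 0.8441380024778408 r 0.08493566624091436
.9 [ 0.631 -0.009  0.21 ] [ 1.20e-03  4.80e-03 -3.00e-04 -1.10e-01 -1.00e-02  2.68e+00]
.95 [ 0.635 -0.009  0.21 ] [ 2.00e-03  9.10e-03 -3.00e-04 -1.10e-01 -1.00e-02  5.54e+00]
1 [ 0.64  -0.009  0.21 ] [ 2.70e-03  1.34e-02 -3.00e-04 -1.10e-01 -0.00e+00  8.41e+00]
```

Emit:
jog_arm(deltas=[0.0006,0.002,0,0,0,1.3,-1,0.001,0.004,0,0,0,2.6,-1,0.0012,0.006,0,0,0,3.5,-1])

```text
time: 4.4
tool_pos: [0.6329, -0.0087, 0.2098]
tcp_rot: [-2.454, -1.96, 0.0]
wrist_force: [-3.6, 2.8, -1.5]
width: -0.003
grip_force: 1.9
```

```bash
python3 t.py .95 1
```

```text
4.4 [ 0.6329 -0.0087  0.2098] F tool [ 1.96 -4.19  1.53] T tool [ 0.678  0.297 -0.083]
yaw -12.777258718733755 bar phi 76.83802609228495 lever 0.9216961970477903 r 0.08490390349337916
.95 [ 0.635 -0.009  0.21 ] [ 7.00e-04  2.40e-03 -2.00e-04 -5.00e-02 -2.00e-02  2.01e+00]
1 [ 0.64  -0.009  0.21 ] [ 1.60e-03  6.70e-03 -2.00e-04 -5.00e-02 -2.00e-02  4.87e+00]
```

Emit:
jog_arm(deltas=[0.0005,0.002,0,0,0,1.3,-1,0.001,0.004,0,0,0,2.6,-1,0.0012,0.006,0,0,0,3.9,-1])

```text
time: 4.7
tool_pos: [0.6394, -0.009, 0.2101]
tcp_rot: [-2.52, -1.875, -0.0]
wrist_force: [-3.8, 2.7, -2.1]
width: 0.003
grip_force: 1.9
```

```bash
python3 t.py 1 1.05
```

```text
4.7 [ 0.6394 -0.009   0.2101] F tool [ 1.52 -4.44  2.11] T tool [ 0.675  0.257 -0.002]
yaw -16.712349599229025 bar phi 72.58067445425164 lever 0.9960010005466454 r 0.08465727784144213
1 [ 0.64  -0.009  0.21 ] [ 4.0e-04  3.0e-04  1.0e-04 -1.0e-02 -2.0e-02  9.4e-01]
1.05 [ 0.644 -0.009  0.21 ] [ 1.4e-03  4.6e-03  1.0e-04 -1.0e-02 -2.0e-02  3.8e+00]
```

Emit:
jog_arm(deltas=[0.0006,0.002,0,0,0,1.6,-1,0.0012,0.004,0,0,0,3.2,-1,0.0016,0.006,0,0,0,4.6,-1])

```text
time: 5.0
tool_pos: [0.6456, -0.0093, 0.2102]
tcp_rot: [-2.594, -1.772, -0.0]
wrist_force: [-2.3, 2.5, -2.1]
width: 0.003
grip_force: 1.9
```

```bash
python3 t.py 1.1
```

```text
5.0 [ 0.6456 -0.0093  0.2102] F tool [ 1.52 -3.08  2.05] T tool [ 0.685  0.256 -0.052]
yaw -21.33475815296652 bar phi 68.52140076258229 lever 1.0668486917058606 r 0.08487817076183282
1.1 [ 0.649 -0.01   0.21 ] [ 8.00e-04  2.80e-03  2.00e-04  1.00e-02 -2.00e-02  2.04e+00]
```

Emit:
jog_arm(deltas=[0.0006,0.002,0,0,0,1.5,-1,0.001,0.004,0,0,0,2.9,-1,0.0014,0.006,0,0,0,4.3,-1])

```text
time: 5.3
tool_pos: [0.6518, -0.0102, 0.2102]
tcp_rot: [-2.659, -1.673, -0.001]
wrist_force: [-3.0, 4.4, -2.1]
width: 0.002
grip_force: 1.9
```

```bash
python3 t.py 1.2
```

```text
5.3 [ 0.6518 -0.0102  0.2102] F tool [ 2.66 -4.6   2.11] T tool [ 0.682  0.382 -0.02 ]
yaw -25.626583212611923 bar phi 64.49965162646824 lever 1.1370414558202886 r 0.08493087756563991
1.2 [ 0.657 -0.011  0.21 ] [ 1.30e-03  5.40e-03  2.00e-04  1.00e-02 -2.00e-02  3.48e+00]
```

Emit:
jog_arm(deltas=[0.0006,0.002,0,0,0,1.5,-1,0.001,0.004,0,0,0,2.9,-1,0.0014,0.006,0,0,0,4.3,-1])

```text
time: 5.6
tool_pos: [0.6576, -0.0112, 0.2103]
tcp_rot: [-2.719, -1.572, -0.0]
wrist_force: [-2.7, 4.0, -2.3]
width: 0.003
grip_force: 2.6
```

```bash
python3 t.py 1.3
```

```text
5.6 [ 0.6576 -0.0112  0.2103] F tool [ 2.14 -4.36  2.3 ] T tool [ 0.863  0.367 -0.041]
yaw -29.929683091251967 bar phi 60.660211592819685 lever 1.2040523258403375 r 0.08520244115791845
1.3 [ 0.666 -0.014  0.21 ] [ 1.60e-03  8.20e-03  3.00e-04 -2.00e-02 -3.00e-02  4.91e+00]
```

Emit:
jog_arm(deltas=[0.0006,0.002,0,0,0,1.5,-1,0.001,0.004,0,0,0,2.9,-1,0.0014,0.006,0,0,0,4.3,-1])

```text
time: 5.9
tool_pos: [0.6633, -0.0126, 0.2103]
tcp_rot: [-2.775, -1.469, -0.0]
wrist_force: [-3.7, 6.2, -1.3]
width: -0.001
grip_force: 3.3
```

```bash
python3 t.py 1.35
```

```text
5.9 [ 0.6633 -0.0126  0.2103] F tool [ 2.99 -6.55  1.33] T tool [ 1.085  0.414 -0.097]
yaw -34.2253362123685 bar phi 56.9241150063404 lever 1.2692595124469221 r 0.08546699836909173
1.35 [ 0.67  -0.015  0.21 ] [ 1.20e-03  6.90e-03  3.00e-04 -7.00e-02 -4.00e-02  3.48e+00]
```

Emit:
jog_arm(deltas=[0.0006,0.002,0,0,0,1.2,-1,0.001,0.004,0,0,0,2.4,-1,0.0014,0.006,0,0,0,3.5,-1])

```text
time: 6.2
tool_pos: [0.6687, -0.0145, 0.2103]
tcp_rot: [-2.818, -1.383, 0.001]
wrist_force: [-5.0, 7.1, -0.7]
width: 0.002
grip_force: 4.0
```

```bash
python3 t.py 1.4
```

```text
6.2 [ 0.6687 -0.0145  0.2103] F tool [ 2.5  -8.29  0.7 ] T tool [ 1.259  0.372 -0.002]
yaw -37.71221396617324 bar phi 53.2001298121261 lever 1.334255315381482 r 0.08557675667266194
1.4 [ 0.674 -0.017  0.21 ] [ 8.00e-04  5.60e-03  3.00e-04 -1.20e-01 -3.00e-02  2.85e+00]
```

Emit:
jog_arm(deltas=[0.0005,0.002,0,0,0,1.2,-1,0.0008,0.004,0,0,0,2.4,-1])

```text
time: 6.4
tool_pos: [0.6723, -0.016, 0.2103]
tcp_rot: [-2.846, -1.324, 0.001]
wrist_force: [-5.5, 8.0, 0.0]
width: -0.001
grip_force: 4.5
```

```bash
python3 t.py 1.4
```

```text
6.4 [ 0.6723 -0.016   0.2103] F tool [ 2.55 -9.33  0.02] T tool [ 1.431  0.363 -0.095]
yaw -40.11365042776571 bar phi 50.727176876467105 lever 1.377416486355591 r 0.08563676086738768
1.4 [ 0.674 -0.017  0.21 ] [-1.0e-04  1.9e-03  3.0e-04 -1.6e-01 -5.0e-02  4.5e-01]
```

Emit:
jog_arm(deltas=[0.0003,0.0015,0,0,0,0.5,-1,0.0003,0.0015,0,0,0,0.5,-1])

```text
time: 6.6
tool_pos: [0.674, -0.0169, 0.2103]
tcp_rot: [-2.852, -1.312, -0.0]
wrist_force: [-3.8, 5.7, -1.0]
width: -0.004
grip_force: 3.6
```

```bash
python3 t.py 1.4
```

```text
6.6 [ 0.674  -0.0169  0.2103] F tool [ 1.86 -6.61  1.  ] T tool [ 1.147  0.358 -0.048]
yaw -40.577592113572486 bar phi 49.43658950171098 lever 1.3999414853297554 r 0.08551025890150453
1.4 [ 0.674 -0.017  0.21 ] [-0.0005  0.      0.0003 -0.1    -0.06   -0.01  ]
```

Emit:
jog_arm(deltas=[0,-0.02,0,0,0,0,-1,0,-0.04,0,0,0,0,-1,0,-0.04,-0.04,0,0,0,-1,0,-0.04,-0.08,0,0,0,-1,0,-0.04,-0.08,0,0,0,-1])

```text
time: 7.1
tool_pos: [0.6488, 0.0067, 0.2997]
tcp_rot: [2.845, 1.309, 0.023]
wrist_force: [0.8, 0.1, 0.9]
width: -0.003
grip_force: 0.0
```

```bash
cat > k.py <<'E'
import sys
from g import *
s,p,Rm=st(); Rt=down(-100.2,15); tz=Rt.apply([0,0,1]); K=np.array([.508,.053,.146])
print(s["time"],p.round(4),"F tool",Rm.inv().apply(s["wrist_force"]).round(2),"T",Rm.inv().apply(s["torque"]).round(3),"grip",s["grip_force"],s["q"].round(2))
print("tz",tz.round(3),"tip in key frame",Rt.inv().apply(p+Rm.apply([0,0,.017])-K).round(4))
for h in sys.argv[1:]: print(h,delta(K-tz*(.017+float(h)),Rt))
E
python3 k.py .08; python3 - <<'E'
from workcell import read_camera
import cv2
a=read_camera("scene")["color"][180:300,280:420]; cv2.imwrite("pics/c.png",cv2.resize(a,None,fx=4,fy=4))
E
```

```text
7.1 [0.6488 0.0067 0.2997] F tool [ 0.6   0.61 -0.91] T [ 0.005 -0.013 -0.019] grip 0.0 [-0.03  0.18  1.61 -0.    1.33  0.68]
tz [ 0.255 -0.046 -0.966] tip in key frame [ 0.1774  0.0206 -0.094 ]
.08 [-6.970e-02 -1.595e-01  5.700e-02 -7.320e+00  1.270e+01  5.931e+01]
```

View pics/c.png

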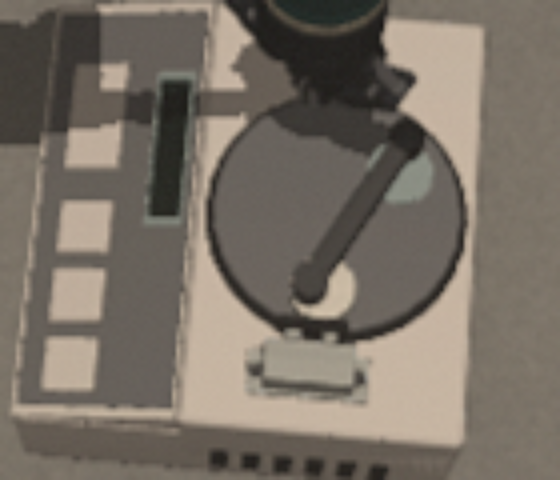

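The lever now leans back, with the knob at crop (407,135), scene (381.7,213.7), and its pivot at scene (357.5,250.7). The fingers are clear of it. I'll check the angle while moving above the key.

```bash
python3 - <<'E'
from workcell import read_camera
from h import *
S=read_camera("scene")
for a,b in(((338.8,211.3),(357.5,250.3)),((381.75,213.75),(357.5,250.75))):
    k=plane(S,a,.21)-plane(S,b,.21); print(np.linalg.norm(k),.87+np.radians(79.8)-np.arctan2(k[1],k[0]))
E
```

```text
0.11673688445087457 0.36402807285953354
0.12015491422422898 1.3567022862183618
```

Emit:
jog_arm(deltas=[-0.07,-0.16,0.03,-1,1.7,8,-1,-0.07,-0.16,0.05,-7.3,12.7,59.3,-1,-0.07,-0.16,0.057,-7.3,12.7,59.3,-1,-0.07,-0.16,0.057,-7.3,12.7,59.3,-1,-0.07,-0.16,0.057,-7.3,12.7,59.3,-1,-0.07,-0.16,0.057,-7.3,12.7,59.3,-1,-0.07,-0.16,0.057,-7.3,12.7,59.3,-1,-0.07,-0.16,0.057,-7.3,12.7,59.3,-1])

```text
time: 8.0
tool_pos: [0.4758, 0.0584, 0.2321]
tcp_rot: [3.084, -0.275, 0.378]
wrist_force: [0.5, 0.4, -1.2]
width: -0.001
grip_force: 0.0
```

```bash
python3 k.py .02
```

```text
8.0 [0.4758 0.0584 0.2321] F tool [ 0.08 -0.51  1.28] T [-0.008 -0.129 -0.038] grip 0.0 [ 0.12 -0.25  2.17 -0.09  0.99  1.91]
tz [ 0.255 -0.046 -0.966] tip in key frame [-0.0096  0.0005 -0.0746]
.02 [ 1.02e-02 -5.00e-04  5.44e-02  6.00e-02  1.01e+00  3.00e-02]
```

Emit:
jog_arm(deltas=[0.007,0,0.03,0,0.6,0,-1,0.007,0,0.054,0,0.6,0,-1,0.007,0,0.054,0,0.6,0,-1,0.007,0,0.054,0,0.6,0,-1])

```text
time: 8.4
tool_pos: [0.4959, 0.0547, 0.1818]
tcp_rot: [3.081, -0.271, 0.391]
wrist_force: [0.4, 0.7, -0.5]
width: 0.002
grip_force: 0.0
```

```bash
python3 k.py .008; python3 - <<'E'
from workcell import read_camera
import cv2
a=read_camera("wrist")["color"]; b=read_camera("scene")["color"][160:300,260:420]
cv2.imwrite("pics/d.png",cv2.hconcat([cv2.resize(a,(400,300)),cv2.resize(b,(343,300))]))
E
```

```text
8.4 [0.4959 0.0547 0.1818] F tool [ 0.19 -0.75  0.55] T [ 0.039 -0.096 -0.01 ] grip 0.0 [ 0.11 -0.17  2.2  -0.09  0.87  1.91]
tz [ 0.255 -0.046 -0.966] tip in key frame [-0.0027  0.0005 -0.0208]
.008 [ 2.70e-03 -5.00e-04  1.27e-02  5.00e-02  5.20e-01  1.50e-01]
```

View pics/d.png

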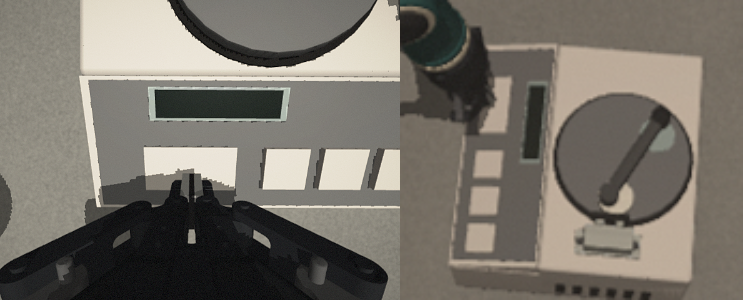

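The wrist view shows the fingers centred on the wide key (columns 144–238, rows about 147–190 at 0.625 scale). I'll check the up-slope position by casting rays onto the key plane.

```bash
python3 - <<'E'
from workcell import read_camera
from g import *
W=read_camera("wrist"); Rt=down(-100.2,15); n=-Rt.apply([0,0,1]); K=np.array([.508,.053,.146])
s,p,Rm=st(); tip=p+Rm.apply([0,0,.017])
g=cv2.cvtColor(W["color"],cv2.COLOR_BGR2GRAY); print([int(v) for v in g[225:330:5,250]],[int(v) for v in g[225:330:5,360]])
for px in((240,235),(370,235),(378,303),(232,303)):
    o,d=ray(W,px); q=o+d*(np.dot(K-o,n)/np.dot(d,n)); print(px,Rt.inv().apply(q-tip).round(4))
E
```

```text
[124, 128, 126, 231, 229, 228, 229, 230, 227, 228, 230, 121, 124, 124, 122, 125, 94, 64, 65, 66, 67] [128, 129, 133, 234, 229, 229, 228, 230, 230, 230, 231, 227, 228, 229, 106, 122, 108, 66, 66, 68, 66]
(240, 235) [ 0.0242 -0.0348  0.0226]
(370, 235) [0.0243 0.0324 0.0226]
(378, 303) [-0.0142  0.0388  0.0226]
(232, 303) [-0.0144 -0.0411  0.0226]
```

Emit:
jog_arm(deltas=[0.003,0,0.006,0,0.3,0,-1,0.006,0,0.012,0,0.5,0,-1,0.006,0,0.014,0,0.5,0,-1,0.006,0,0.014,0,0.5,0,-1])

```text
time: 8.95
tool_pos: [0.505, 0.0533, 0.1698]
tcp_rot: [3.079, -0.273, 0.406]
wrist_force: [0.3, 0.5, -0.0]
width: 0.002
grip_force: 0.0
```

```bash
python3 k.py .002
```

```text
8.95 [0.505  0.0533 0.1698] F tool [ 0.21 -0.58  0.09] T [ 0.034 -0.109  0.008] grip 0.0 [ 0.1  -0.14  2.21 -0.1   0.83  1.91]
tz [ 0.255 -0.046 -0.966] tip in key frame [ 0.0033  0.0002 -0.0067]
.002 [-0.0033 -0.0002  0.0047  0.02   -0.03    0.09  ]
```

Emit:
jog_arm(deltas=[0,0,0.002,0,0,0,-1,0,0,0.004,0,0,0,-1,0,0,0.004,0,0,0,-1])

```text
time: 9.25
tool_pos: [0.5062, 0.0532, 0.1662]
tcp_rot: [3.079, -0.273, 0.407]
wrist_force: [0.3, -0.2, -0.2]
width: 0.001
grip_force: 0.0
```

```bash
python3 k.py
```

```text
9.25 [0.5062 0.0532 0.1662] F tool [0.23 0.12 0.3 ] T [ 0.024 -0.096  0.059] grip 0.0 [ 0.1  -0.14  2.21 -0.1   0.82  1.91]
tz [ 0.255 -0.046 -0.966] tip in key frame [ 0.0035  0.0001 -0.003 ]
```

Emit:
jog_arm(deltas=[0,0,0.001,0,0,0,-1,0,0,0.001,0,0,0,-1])

```text
time: 9.45
tool_pos: [0.5066, 0.0532, 0.1655]
tcp_rot: [3.079, -0.273, 0.408]
wrist_force: [0.2, -0.6, 0.4]
width: 0.001
grip_force: 0.0
```

```bash
python3 k.py
```

```text
9.45 [0.5066 0.0532 0.1655] F tool [ 0.41  0.56 -0.32] T [ 0.009 -0.128  0.025] grip 0.0 [ 0.1  -0.13  2.21 -0.1   0.82  1.91]
tz [ 0.255 -0.046 -0.966] tip in key frame [ 0.0037  0.     -0.0022]
```

Emit:
jog_arm(deltas=[0,0,0.0008,0,0,0,-1,0,0,0.0008,0,0,0,-1])

```text
time: 9.65
tool_pos: [0.5068, 0.0532, 0.1648]
tcp_rot: [3.079, -0.273, 0.408]
wrist_force: [0.1, 0.6, -0.7]
width: -0.0
grip_force: 0.0
```

```bash
python3 k.py
```

```text
9.65 [0.5068 0.0532 0.1648] F tool [-0.23 -0.64  0.71] T [-0.014 -0.121 -0.022] grip 0.0 [ 0.1  -0.13  2.21 -0.1   0.81  1.91]
tz [ 0.255 -0.046 -0.966] tip in key frame [ 0.0037  0.     -0.0015]
```

Emit:
jog_arm(deltas=[0,0,0.0006,0,0,0,-1,0,0,0.0006,0,0,0,-1])

```text
time: 9.85
tool_pos: [0.507, 0.0531, 0.1642]
tcp_rot: [3.079, -0.273, 0.408]
wrist_force: [-0.4, 0.3, -1.0]
width: -0.002
grip_force: 0.1
```

Emit:
jog_arm(deltas=[0,0,0.0006,0,0,0,-1,0,0,0.0006,0,0,0,-1])

```text
time: 10.05
tool_pos: [0.5072, 0.0531, 0.1637]
tcp_rot: [3.079, -0.273, 0.408]
wrist_force: [-0.1, 0.5, 0.3]
width: 0.001
grip_force: 0.1
```

Light contact (grip 0.1).

Emit:
jog_arm(deltas=[0,0,0.0005,0,0,0,-1,0,0,0.0005,0,0,0,-1])

```text
time: 10.25
tool_pos: [0.5073, 0.0531, 0.1633]
tcp_rot: [3.079, -0.273, 0.408]
wrist_force: [-0.6, 0.7, 0.9]
width: -0.002
grip_force: 0.7
```

Emit:
jog_arm(deltas=[0,0,0.0005,0,0,0,-1,0,0,0.0005,0,0,0,-1])

```text
time: 10.45
tool_pos: [0.5074, 0.0531, 0.163]
tcp_rot: [3.079, -0.273, 0.408]
wrist_force: [-2.6, -0.0, 4.3]
width: 0.0
grip_force: 2.4
```

Emit:
jog_arm(deltas=[0,0,0.0004,0,0,0,-1,0,0,0.0004,0,0,0,-1])

```text
time: 10.65
tool_pos: [0.5075, 0.0531, 0.1628]
tcp_rot: [3.079, -0.273, 0.408]
wrist_force: [-5.9, -0.8, 6.5]
width: 0.0
grip_force: 3.7
```

Emit:
jog_arm(deltas=[0,0,0.0003,0,0,0,-1,0,0,0.0003,0,0,0,-1])

```text
time: 10.85
tool_pos: [0.5075, 0.0531, 0.1627]
tcp_rot: [3.079, -0.273, 0.408]
wrist_force: [-6.5, -0.2, 7.7]
width: 0.002
grip_force: 4.4
```

```bash
python3 k.py
```

```text
10.85 [0.5075 0.0531 0.1627] F tool [-4.18  1.4  -9.06] T [-0.133 -0.687  0.01 ] grip 4.4252850067277905 [ 0.1  -0.13  2.21 -0.1   0.81  1.91]
tz [ 0.255 -0.046 -0.966] tip in key frame [0.0039 0.     0.0008]
```

Emit:
jog_arm(deltas=[0,0,0.0002,0,0,0,-1,0,0,0.0002,0,0,0,-1,0,0,0.0002,0,0,0,-1,0,0,0.0002,0,0,0,-1,0,0,0.0002,0,0,0,-1,0,0,0.0002,0,0,0,-1,0,0,0.0002,0,0,0,-1,0,0,0.0002,0,0,0,-1])

```text
time: 11.65
tool_pos: [0.5075, 0.0531, 0.1626]
tcp_rot: [3.079, -0.273, 0.408]
wrist_force: [-6.0, 0.2, 8.1]
width: 0.003
grip_force: 4.9
```

```bash
python3 k.py
```

```text
11.65 [0.5075 0.0531 0.1626] F tool [-3.69  0.84 -9.35] T [-0.16  -0.751 -0.002] grip 4.867489637908875 [ 0.1  -0.13  2.21 -0.1   0.81  1.91]
tz [ 0.255 -0.046 -0.966] tip in key frame [0.0039 0.     0.0008]
```

Emit:
jog_arm(deltas=[0,0,-0.005,0,0,0,-1,0,0,-0.03,0,0,0,-1,0,0,-0.07,0,0,0,-1,0,0,-0.1,0,0,0,-1,0,0,-0.1,0,0,0,-1,0,0,-0.1,0,0,0,-1])

```text
time: 12.25
tool_pos: [0.4824, 0.0577, 0.2592]
tcp_rot: [3.079, -0.273, 0.411]
wrist_force: [0.4, -0.2, -0.5]
width: -0.004
grip_force: 0.0
```

```bash
python3 - <<'E'
from workcell import read_camera
import cv2
a=read_camera("wrist")["color"]; b=read_camera("scene")["color"][160:300,260:420]
cv2.imwrite("pics/e.png",cv2.hconcat([cv2.resize(a,(400,300)),cv2.resize(b,(343,300))]))
E
```

```text
(no output)
```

View pics/e.png

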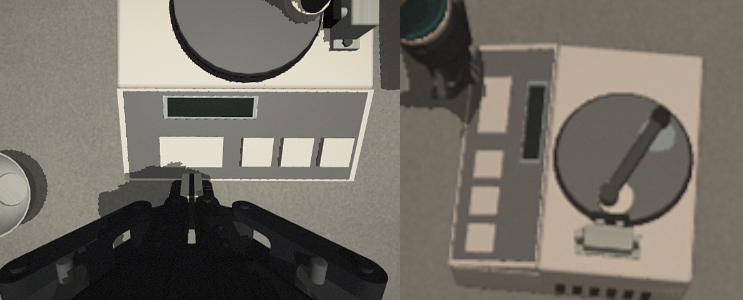

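The arm is clear of the machine. The lever knob is still at composite (660,115), as before the key press, so I'm handing in.

```bash
python3 -c "
from workcell import finish_job
print(finish_job())"
```

```text
the job is handed in; nothing more can be done
None
```

I locked the lid with about 2 mm of pad squeeze (estimated from the push force and lever angle), pressed the start key at about 9 N for over half a second, backed the arm clear and handed the job in; no verdict came back.

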